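# Sweep the counted bronze rings into the receiving bay

### The job

Sweep the three bronze rings along the bench into the grey steel bay with your closed fingertips, through its open mouth, until each lies flat and wholly inside. Push them gently: do not grip them, lift them or tip them up. Leave the grey steel ring, the tall bush, the tin and the bottle where they stand.

Things in the scene. Friction and masses are not known exactly. Their poses are not given: they have to be found in the camera images.
- bay: Fixed bay on the bench: three grey sheet-steel walls 4 mm thick, 45 mm high, and a painted floor flush with the bench. Inside 280 mm wide (its x) by 130 mm deep (its y). Origin: middle of the inside, at bench level. Open mouth (full width) at its y = -65 mm, back wall's inner face at y = +65, side walls' at x = -140 and +140. At yaw 0 its axes are the world's (mouth to -y); turned up to 0.25 rad.
- bronze_a_center (a point): One of three like bronze (yellow-brown) bush rings, outer diameter 40 mm, bore 26 mm, 20 mm high, about 0.13 kg, lying flat on the bench. The point is the ring's centre, half-way up (10 mm above the bench); z up. It slides with plain dry friction.
- bronze_b_center (a point): One of three like bronze (yellow-brown) bush rings, outer diameter 40 mm, bore 26 mm, 20 mm high, about 0.13 kg, lying flat on the bench. The point is the ring's centre, half-way up (10 mm above the bench); z up. It slides with plain dry friction.
- bronze_c_center (a point): One of three like bronze (yellow-brown) bush rings, outer diameter 40 mm, bore 26 mm, 20 mm high, about 0.13 kg, lying flat on the bench. The point is the ring's centre, half-way up (10 mm above the bench); z up. It slides with plain dry friction.
- steel_ring_center (a point): Grey steel ring among the bronze ones, same size, not wanted: outer diameter 40 mm, bore 26 mm, 20 mm high, about 0.13 kg, lying flat on the bench. The point is the ring's centre, half-way up (10 mm above the bench); z up.
- tall_bush_center (a point): Bystander: upright bronze flanged bush, 75 mm tall, body diameter 50 mm, flange at its foot 68 mm across. The point is on its axis half-way up (37.5 mm above the bench).
- grease_tin_center (a point): Bystander: closed grey tin with a red band, 64 mm diameter, 60 mm tall. The point is on its axis half-way up.
- oil_bottle_center (a point): Bystander: white plastic bottle with a red cap, 48 mm diameter, 95 mm tall. The point is on its axis half-way up.
Things that resemble listed ones, but are neither listed nor needed, are in the scene too. Leave any purple or turquoise look-alike of the part that bears bronze_a_center alone.

How it is judged:
By the outcome, as a careful person would: the job done as asked, in the order asked, and still so for the second after the job is handed in, with the robot touching nothing.
It also fails if it takes over 72 s, if anything falls off the work surface, if the arm or the gripper's body presses on something with over 40 N, if the wrist force passes 120 N, or if a joint passes its speed limit or range.

### The arm

A 7-joint arm with a two-finger parallel gripper is mounted at the origin on the work surface. World frame = base frame: x ahead of the robot, y to its left, z up, the work surface at z = 0. Lengths are in mm, angles in rad, forces in N, time in s.
With the tool pointing down it reaches from about 425 to 925 mm from the base axis. Payload 6.8 kg.
Tool frame: the origin (TCP) lies midway between the tips of the shut fingers; the grasp point (between the pads) lies 19 mm behind it; z points along the fingers, y is the line along which they close (so a half turn about z gives the same grasp; the last joint's range is limited). The gripper opens to 88 mm and grips with 3 to 60 N. Pads are 20 mm wide; open, the fingers measure 115 mm over their backs; the gripper's body (75 mm by 178 mm) begins 61 mm behind the grasp point.
Start: joints at [-1.277, 0.477, 0.022, 1.555, -0.011, 1.109, -0.083], TCP at [263.974, 621.261, 222.664] pointing down, gripper open.
Joint ranges: [-2.96, 2.96], [-0.34, 2.1], [-1.41, 1.46], [0.24, 2.44], [-1.37, 4.51], [0.17, 1.92], [-2.96, 2.96]. Speed limits (rad/s): [2.39, 2.39, 3.14, 3.14, 3.14, 3.14, 3.14].

### API

Orientations are given as [roll, pitch, yaw] about the fixed x, y, z axes, in that order (R = Rz(yaw) Ry(pitch) Rx(roll)).
In Python, from rig import manip, eyes, workorder gives the robot as it stands.
- The arm moves only by the tool step_arm, never from a script. Its argument "targets" is text: rows parted by semicolons, each of 7 numbers parted by spaces: the shift along the world's x, y, z in cm, then the turn, a rotation vector about the world's x, y, z in rad, then the closure, from -1 (fully open) to 1 (shut). A call has exactly 5 rows; each row shifts and turns the commanded pose from where the row before left it; what a row does not reach is not made up. A row lasts 1/10 s, in which the tool goes at most 50 mm and 8.59 degrees, less where a joint would pass 70% of its speed; a pose out of reach is approached as far as the arm can. A call with a gripper value outside its range is refused whole. The fingers move at their own pace and stop on an object; "squeeze" is the grip in N (left out, the last holds). Time passes only in rows, so rows that do not move let the fingers close, or fill a call up. It gives the time, the measured TCP pose, the force, the opening and the grip force at its end, in the units of the state.
- manip.sense(): the state, without advancing time (a new reading comes with each control period).
- eyes.capture(name): name is "side" or "top" or "wrist"; returns the picture (420x560x3 uint8, red, green, blue); there is no depth.
- eyes.calibration(name): a dict with "fx", "fy", "cx", "cy" (pixels), "k1" (the pictures are not rectified: a ray, as slopes to the right and down, at radius r is drawn at 1 + k1 r^2 times it, then the intrinsics apply), "xyz" and "attitude" of the camera in the world; the wrist camera has in their place "T_tool_cam" (4x4, takes a point from camera to tool coordinates, whose origin is the TCP and whose axes are the flange's). Camera axes: x right, y up, looking along -z (the intrinsics and any distortion apply to the point x, -y, -z); pixel columns grow to the right and rows downward; lengths in mm; the calibration is good to about 2 mm. A picture is of the moment at which its call begins: read the wrist's pose just before it. calibration takes no time and is no camera call.
- workorder.close_job(): hands the job in; it is judged then, once.
The state is a dict: "t": time; "qpos": joint angles; "joint_velocities": joint speeds; "effort": joint torques, N m; "eef_pos": TCP position; "tool_rot": TCP orientation; "ft_force": force on the tool from outside, world axes, zero at the start; "wrist_torque": the same for the moment, N m; "width": finger opening in mm; "finger_force": force on a finger pad.
Only numpy, scipy, OpenCV 4.12 (cv2) and the standard library are available. Lean on these libraries where they do the work, as an engineer would, in place of code of your own. Each camera call takes 0.05 s, during which the arm holds its last target. There are 200 camera calls.

## Working session

There is one attempt and no reset: what is moved stays moved. The work goes in short steps, Python scripts to look and compute and a tool call to move; the robot and the scene stay as the last step left them, time stands still between calls to the robot, and variables do not carry over. Pictures are saved under pics/ and viewed, at most 10 in all, crops included, and the job is handed in when it is done.

Besides the shell and the picture viewer there is one more tool, called after "Emit:" by a JSON object that holds its "op" and its "data", one argument or row to a line. step_arm: Moves the arm, as the interface text tells. Its arguments: {"type":"object","properties":{"targets":{"type":"string"},"squeeze":{"type":"number"}},"required":["targets"]}

```bash
mkdir -p pics
cat > h.py <<'E'
import numpy as np, cv2
from scipy.spatial.transform import Rotation as R
from rig import manip, eyes, workorder
def cam(n): return eyes.calibration(n)
def save(n,f):
    im=eyes.capture(n); cv2.imwrite('pics/'+f,im[:,:,::-1]); return im
def rot(c):
    a=np.array(c['attitude'],float)
    return a if a.shape==(3,3) else R.from_euler('xyz',a).as_matrix()
def px2w(n,uv,z):
    c=cam(n); u,v=uv
    d=np.array([(u-c['cx'])/c['fx'],(v-c['cy'])/c['fy']]); s=d.copy()
    for _ in range(20): s=d/(1+c['k1']*(s@s))
    r=rot(c)@np.array([s[0],-s[1],-1]); p=np.array(c['xyz'])
    return p+r*(z-p[2])/r[2]
E
python3 - <<'E'
from h import *
print(cam('top'),cam('side')); print(manip.sense())
save('top','t0.png'); save('side','s0.png')
E
```

```text
{'fx': 522.0805680157679, 'fy': 522.0805680157679, 'cx': 283.42349983429875, 'cy': 212.44466738579143, 'k1': 0.04523938403320171, 'xyz': array([ 386.8057876 ,  -77.05909643, 1176.8874825 ]), 'attitude': array([ 0.13643669,  0.00766305, -1.59121721])} {'fx': 469.797192332763, 'fy': 469.797192332763, 'cx': 281.99578269555667, 'cy': 212.457493295062, 'k1': 0.008462186769204847, 'xyz': array([ 220.90482131, -695.27005527,  604.88897295]), 'attitude': array([ 0.91784074, -0.01694281, -0.50559696])}
{'t': 0.0, 'qpos': array([-1.27709316,  0.47777769,  0.02233133,  1.55642375, -0.01150938,
        1.10931771, -0.08308743]), 'joint_velocities': array([-1.07941243e-03,  4.79714730e-04, -1.00388965e-03,  2.22143924e-03,
       -7.84216021e-04,  6.42185334e-05,  3.10554473e-04]), 'effort': array([ 1.87916144e-04, -5.82860649e+01,  1.53445601e+00, -2.72597748e+01,
       -5.44664345e-02,  1.69101614e-02,  1.40443453e-04]), 'eef_pos': array([263.75035617, 620.68751768, 221.70829815]), 'tool_rot': array([-3.13979813e+00,  1.20605585e-04,  2.73982734e+00]), 'ft_force': array([-0.08667266, -1.0670294 ,  0.82329951]), 'wrist_torque': array([-0.01654374,  0.03702311, -0.02667847]), 'finger_force': 0.0, 'width': 87.83394434485682}
```

View pics/t0.png

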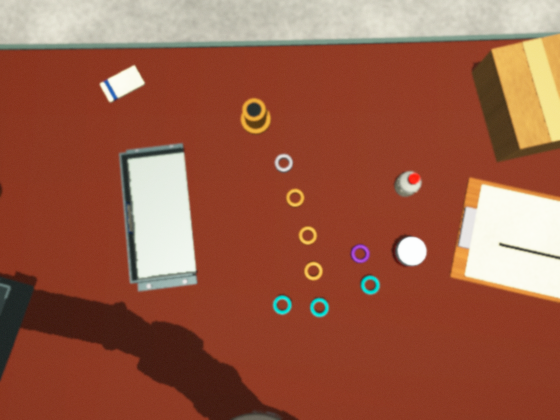

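View pics/s0.png

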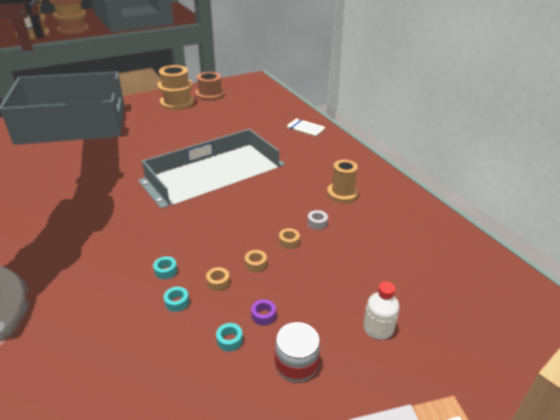

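Top view: bronze rings at (295,198), (307,235), (313,271). They are yellow-brown, lying flat and alike. Other rings: steel (284,163); purple (361,254) and turquoise (282,305), (319,307), (370,285), which are look-alikes to leave alone. The bay mouth faces image right. Next I measure these and confirm with one crop.

Run:
```python
from h import *
im=cv2.imread('pics/t0.png')
cv2.imwrite('pics/crop.png',cv2.resize(im[130:330,100:400],None,fx=2.6,fy=2.6,interpolation=cv2.INTER_CUBIC))
hsv=cv2.cvtColor(im,cv2.COLOR_BGR2HSV)
for nm,p in dict(steel=(284,163),b1=(295,198),b2=(307,235),b3=(313,271),pur=(361,254),t1=(282,305),t2=(319,307),t3=(370,285)).items():
    x,y=p; w=im[y-16:y+17,x-16:x+17].astype(float)
    bg=np.median(w.reshape(-1,3),0); bg=np.array([w[0,:,i].mean() for i in range(3)])
    m=(np.abs(w-bg).sum(2)>120)
    ys,xs=np.nonzero(m); q=((xs.min()+xs.max())/2+x-16,(ys.min()+ys.max())/2+y-16)
    print(nm,q,xs.max()-xs.min()+1,ys.max()-ys.min()+1,px2w('top',q,15).round(0))
for nm,p,z in [('bush',(256,119),0),('bushtop',(254,108),75),('tin',(411,251),60),('cap',(414,179),95),
  ('mouth+x',(184,147),45),('back+x',(122,153),45),('mouth-x',(195,281),45),('back-x',(133,284),45),('fl1',(183,153),0),('fl2',(195,274),0)]:
    print(nm,px2w('top',p,z).round(0))
```

```text
steel (np.float64(283.0), np.float64(162.5)) 19 18 [661. -73.  15.]
b1 (np.float64(294.5), np.float64(197.5)) 18 18 [580. -97.  15.]
b2 (np.float64(307.5), np.float64(235.5)) 18 18 [ 493. -124.   15.]
b3 (np.float64(313.0), np.float64(270.5)) 19 18 [ 416. -134.   15.]
pur (np.float64(359.5), np.float64(253.5)) 18 18 [ 451. -238.   15.]
t1 (np.float64(282.0), np.float64(304.5)) 19 20 [343. -64.  15.]
t2 (np.float64(319.0), np.float64(307.0)) 19 21 [ 336. -145.   15.]
t3 (np.float64(369.5), np.float64(284.5)) 20 20 [ 383. -257.   15.]
bush [770. -12.   0.]
bushtop [770. -12.  75.]
tin [ 452. -341.   60.]
cap [ 600. -347.   95.]
mouth+x [694. 147.  45.]
back+x [683. 284.  45.]
mouth-x [398. 121.  45.]
back-x [395. 254.  45.]
fl1 [692. 158.   0.]
fl2 [414. 129.   0.]
```

View pics/crop.png

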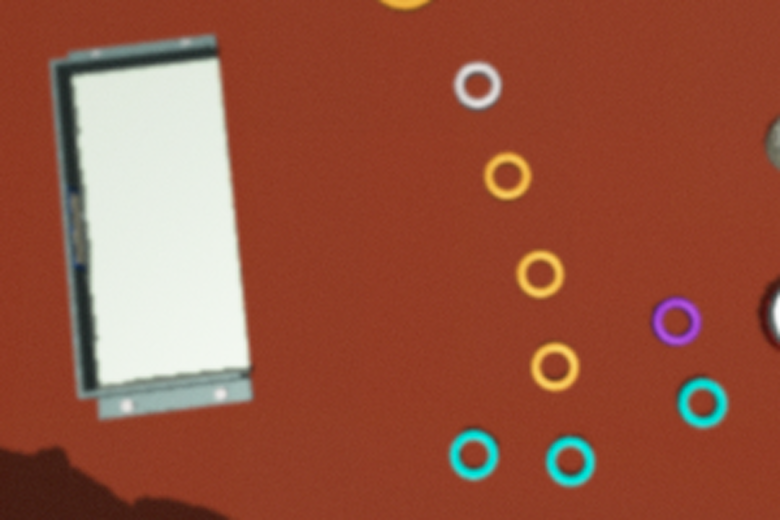

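The crop confirms three identical yellow-brown rings in a line, with the steel ring at the far end and the coloured look-alikes apart. In world coordinates the rings are at (580,-97), (493,-124) and (416,-134). The bay centre is about (547,208) with yaw about 0.10. I'll push each ring along roughly +y with the flat face of the shut fingers. First I travel over and close them.

Emit:
{"op": "step_arm", "data": {
  "targets": "1.5 -3.9 0 0 0 -0.125 1;1.5 -3.9 0 0 0 -0.125 1;1.5 -3.9 0 0 0 -0.125 1;1.5 -3.9 0 0 0 -0.125 1;1.5 -3.9 0 0 0 -0.125 1",
  "squeeze": 10
}}

```text
t: 0.6
eef_pos: [339.2, 424.4, 222.4]
tool_rot: [-3.141, 0.0, 2.11]
ft_force: [-0.1, 0.8, 0.0]
width: 51.5
finger_force: 0.0
```

Emit:
{"op": "step_arm", "data": {
  "targets": "1.5 -3.9 0 0 0 -0.125 1;1.5 -3.9 0 0 0 -0.125 1;1.5 -3.9 0 0 0 -0.125 1;1.5 -3.9 0 0 0 -0.125 1;1.5 -3.9 0 0 0 -0.125 1"
}}

```text
t: 1.1
eef_pos: [414.1, 229.5, 222.5]
tool_rot: [-3.141, 0.0, 1.485]
ft_force: [0.4, 0.4, 0.4]
width: 11.3
finger_force: 0.0
```

Emit:
{"op": "step_arm", "data": {
  "targets": "1.6 -3.9 0 0 0 0 1;1.6 -3.9 0 0 0 0 1;1.6 -3.9 0 0 0 0 1;1.6 -3.9 0 0 0 0 1;1.6 -3.9 0 0 0 0 1"
}}

```text
t: 1.6
eef_pos: [494.1, 34.7, 222.6]
tool_rot: [-3.141, -0.0, 1.49]
ft_force: [0.6, -0.1, 0.8]
width: 0.4
finger_force: 0.0
```

Emit:
{"op": "step_arm", "data": {
  "targets": "1.65 -3.9 -2 0 0 0 1;1.65 -3.9 -2 0 0 0 1;1.65 -3.9 -2 0 0 0 1;1.65 -3.9 -2 0 0 0 1;1.65 -3.9 -2 0 0 0 1"
}}

```text
t: 2.1
eef_pos: [576.8, -160.1, 121.4]
tool_rot: [-3.141, -0.0, 1.49]
ft_force: [0.9, -0.2, 0.7]
width: 0.9
finger_force: 0.0
```

Emit:
{"op": "step_arm", "data": {
  "targets": "0 0 -3 0 0 0 1;0 0 -3 0 0 0 1;0 0 -2.5 0 0 0 1;0 0 -1.5 0 0 0 1;0 0 -1 0 0 0 1"
}}

```text
t: 2.6
eef_pos: [575.9, -158.6, 11.4]
tool_rot: [-3.14, -0.0, 1.49]
ft_force: [0.1, 0.5, -0.1]
width: 0.2
finger_force: 0.0
```

Run:
```python
from h import *
s=manip.sense(); print(s['eef_pos'],s['tool_rot'],s['ft_force'])
im=eyes.capture('side')
cv2.imwrite('pics/s1.png',cv2.resize(im[120:340,130:400,::-1],None,fx=2.7,fy=2.7))
```

```text
[ 575.8801432  -158.55411122   11.40295339] [-3.14002331e+00 -1.00402354e-04  1.48987230e+00] [ 0.14543986  0.49638941 -0.1329451 ]
```

View pics/s1.png

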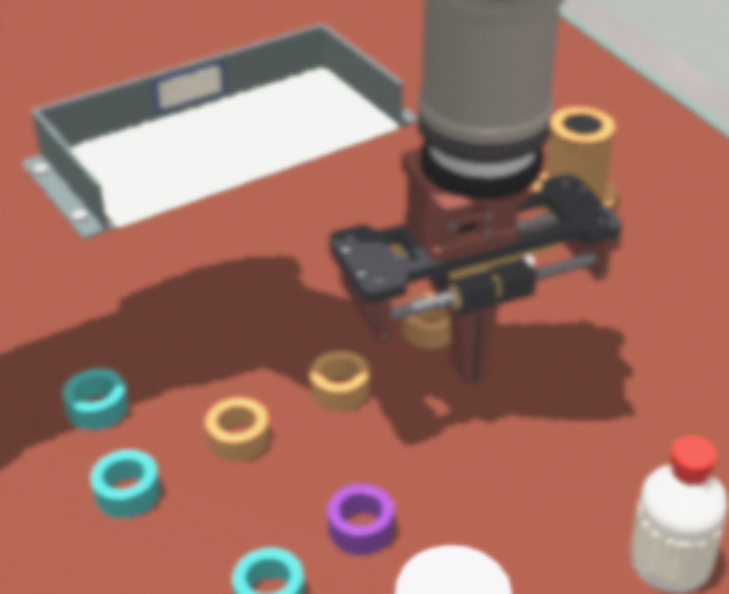

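Side crop: the shut fingertips, near crop (470,375), stand just behind ring b1 at crop (430,325), with everything else clear. Now I push along the face normal (0.08, 1).

Emit:
{"op": "step_arm", "data": {
  "targets": "0 0 -0.2 0 0 0 1;0.05 0.6 -0.2 0 0 0 1;0.1 1 0 0 0 0 1;0.1 1.2 0 0 0 0 1;0.1 1.2 0 0 0 0 1"
}}

```text
t: 3.15
eef_pos: [580.6, -117.6, 9.2]
tool_rot: [3.14, 0.0, 1.49]
ft_force: [0.6, -3.3, 1.2]
width: 0.5
finger_force: 1.0
```

Emit:
{"op": "step_arm", "data": {
  "targets": "0.1 1.2 0 0 0 0 1;0.1 1.2 0 0 0 0 1;0.1 1.2 0 0 0 0 1;0.1 1.2 0 0 0 0 1;0.1 1.2 0 0 0 0 1"
}}

```text
t: 3.65
eef_pos: [585.0, -57.8, 8.7]
tool_rot: [-3.142, 0.0, 1.49]
ft_force: [1.5, -2.6, 2.6]
width: 0.6
finger_force: 1.4
```

Emit:
{"op": "step_arm", "data": {
  "targets": "0.1 1.2 0 0 0 0 1;0.1 1.2 0 0 0 0 1;0.1 1.2 0 0 0 0 1;0.1 1.2 0 0 0 0 1;0.1 1.2 0 0 0 0 1"
}}

```text
t: 4.15
eef_pos: [589.9, 2.4, 8.6]
tool_rot: [-3.141, -0.0, 1.49]
ft_force: [-0.4, -1.6, 3.1]
width: 0.1
finger_force: 1.4
```

```bash
cat >> h.py <<'E'
def rings(show=True):
    im=eyes.capture('top'); hsv=cv2.cvtColor(im,cv2.COLOR_RGB2HSV)
    m=cv2.inRange(hsv,(14,90,90),(32,255,255))
    n,_,st,ce=cv2.connectedComponentsWithStats(m)
    for s in st[1:]:
        if s[4]>40 and s[0]<450: print(s,px2w('top',(s[0]+(s[2]-1)/2,s[1]+(s[3]-1)/2),15).round(0))
    return im
E
python3 - <<'E'
from h import *
s=manip.sense(); print(s['eef_pos'],s['ft_force']); im=rings(); cv2.imwrite('pics/t1.png',im[:,:,::-1])
E
```

```text
[589.93194545   2.35104915   8.60023266] [-0.39429985 -1.64822575  3.10372341]
[241  98  30  36 723] [773. -12.  15.]
[299 226  18  19 198] [ 495. -124.   15.]
[304 261  19  20 197] [ 416. -134.   15.]
```

Emit:
{"op": "step_arm", "data": {
  "targets": "0.1 1.2 0 0 0 0 1;0.1 1.2 0 0 0 0 1;0.1 1.2 0 0 0 0 1;0.1 1.2 0 0 0 0 1;0.1 1.2 0 0 0 0 1"
}}

```text
t: 4.7
eef_pos: [594.9, 62.6, 8.5]
tool_rot: [-3.141, -0.0, 1.49]
ft_force: [0.7, -1.0, -1.3]
width: 0.5
finger_force: 0.3
```

Emit:
{"op": "step_arm", "data": {
  "targets": "0.1 1.2 0 0 0 0 1;0.1 1.2 0 0 0 0 1;0.1 1.2 0 0 0 0 1;0.1 1.2 0 0 0 0 1;0.1 1.2 0 0 0 0 1"
}}

```text
t: 5.2
eef_pos: [600.0, 122.3, 8.7]
tool_rot: [3.142, -0.0, 1.49]
ft_force: [-0.3, -0.5, -0.2]
width: 0.6
finger_force: 0.3
```

Run:
```python
from h import *
s=manip.sense(); print(s['eef_pos'],s['ft_force']); im=rings()
im2=eyes.capture('side'); cv2.imwrite('pics/s2.png',np.hstack([cv2.resize(im[120:320,100:340,::-1],(400,333)),cv2.resize(im2[110:290,120:340,::-1],(400,333))]))
```

```text
[600.04209308 122.29862337   8.65372592] [-0.28758581 -0.50518739 -0.23446636]
[241  98  30  36 707] [773. -12.  15.]
[299 226  18  19 197] [ 495. -124.   15.]
[304 261  19  20 199] [ 416. -134.   15.]
```

View pics/s2.png

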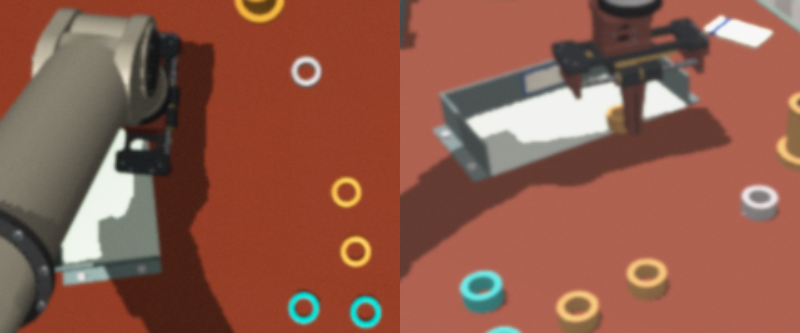

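Split picture: the ring sits ahead of the fingertips at the bay mouth (right half, about (615,118)) and is still centred. The other rings are undisturbed. I'll push about 55 mm more, back off, lift, and go behind b2.

Emit:
{"op": "step_arm", "data": {
  "targets": "0.1 1.2 0 0 0 0 1;0.1 1.2 0 0 0 0 1;0.1 1.2 0 0 0 0 1;0.1 1 0 0 0 0 1;0.1 0.6 0 0 0 0 1"
}}

```text
t: 5.8
eef_pos: [605.0, 174.6, 8.7]
tool_rot: [3.142, -0.0, 1.491]
ft_force: [-0.6, -1.7, 1.8]
width: 0.7
finger_force: 1.1
```

Emit:
{"op": "step_arm", "data": {
  "targets": "0 0.2 0 0 0 0 1;-0.1 -1 0 0 0 0 1;-0.1 -2 0 0 0 0 1;-0.1 -2 2 0 0 0 1;0 -1 4 0 0 0 1"
}}

```text
t: 6.3
eef_pos: [599.2, 111.6, 66.7]
tool_rot: [-3.136, 0.003, 1.487]
ft_force: [0.4, 0.5, -0.4]
width: 0.6
finger_force: 0.0
```

Emit:
{"op": "step_arm", "data": {
  "targets": "-1.2 -4 3 0 0 0 1;-1.2 -4 0 0 0 0 1;-1.2 -4 0 0 0 0 1;-1.2 -4 0 0 0 0 1;-1.2 -4 0 0 0 0 1"
}}

```text
t: 6.8
eef_pos: [541.0, -85.9, 98.0]
tool_rot: [3.141, -0.0, 1.489]
ft_force: [-0.0, -1.0, -0.5]
width: 0.5
finger_force: 0.0
```

Run:
```python
from h import *
s=manip.sense(); print(s['eef_pos'],s['ft_force']); im=rings()
```

```text
[541.04335959 -85.86213809  97.95528805] [-0.04524317 -0.95273007 -0.46977136]
[241  98  30  36 690] [773. -12.  15.]
[151 183  18  17 162] [601. 207.  15.]
[304 226  13  19 122] [ 494. -130.   15.]
[304 261  19  20 199] [ 416. -134.   15.]
```

Ring 1 is at (601,207), well inside the bay. Next is ring 2.

Emit:
{"op": "step_arm", "data": {
  "targets": "-1.3 -2.5 0 0 0 0 1;-1.3 -2.5 0 0 0 0 1;-1.3 -2.5 0 0 0 0 1;-1.3 -2.5 0 0 0 0 1;0 0 -2.5 0 0 0 1"
}}

```text
t: 7.35
eef_pos: [489.6, -188.9, 75.0]
tool_rot: [3.137, 0.002, 1.482]
ft_force: [0.3, -0.6, -1.3]
width: 0.6
finger_force: 0.0
```

Emit:
{"op": "step_arm", "data": {
  "targets": "0 0 -2.5 0 0 0 1;0 0 -2 0 0 0 1;0 0 -1.5 0 0 0 1;0 0 -0.5 0 0 0 1;0.05 0.8 0 0 0 0 1"
}}

```text
t: 7.85
eef_pos: [490.2, -176.7, 7.6]
tool_rot: [-3.141, 0.001, 1.487]
ft_force: [-0.7, 0.0, -0.1]
width: 0.4
finger_force: 0.0
```

Emit:
{"op": "step_arm", "data": {
  "targets": "0.1 1.2 0 0 0 0 1;0.1 1.2 0 0 0 0 1;0.1 1.2 0 0 0 0 1;0.1 1.2 0 0 0 0 1;0.1 1.2 0 0 0 0 1"
}}

```text
t: 8.35
eef_pos: [496.3, -114.7, 8.3]
tool_rot: [3.14, 0.0, 1.49]
ft_force: [-0.6, -3.8, 2.1]
width: 0.7
finger_force: 1.2
```

Emit:
{"op": "step_arm", "data": {
  "targets": "0.1 1.2 0 0 0 0 1;0.1 1.2 0 0 0 0 1;0.1 1.2 0 0 0 0 1;0.1 1.2 0 0 0 0 1;0.1 1.2 0 0 0 0 1"
}}

```text
t: 8.85
eef_pos: [500.8, -54.7, 7.8]
tool_rot: [-3.141, 0.0, 1.49]
ft_force: [-0.0, -2.2, 3.0]
width: 0.1
finger_force: 1.3
```

Emit:
{"op": "step_arm", "data": {
  "targets": "0.1 1.2 0 0 0 0 1;0.1 1.2 0 0 0 0 1;0.1 1.2 0 0 0 0 1;0.1 1.2 0 0 0 0 1;0.1 1.2 0 0 0 0 1"
}}

```text
t: 9.35
eef_pos: [505.8, 5.4, 7.8]
tool_rot: [-3.141, -0.0, 1.49]
ft_force: [0.6, -2.7, 1.1]
width: 0.6
finger_force: 1.2
```

Emit:
{"op": "step_arm", "data": {
  "targets": "0.1 1.2 0 0 0 0 1;0.1 1.2 0 0 0 0 1;0.1 1.2 0 0 0 0 1;0.1 1.2 0 0 0 0 1;0.1 1.2 0 0 0 0 1"
}}

```text
t: 9.85
eef_pos: [510.8, 65.4, 7.8]
tool_rot: [-3.141, -0.0, 1.49]
ft_force: [-0.9, -3.0, 1.2]
width: 0.6
finger_force: 1.2
```

Emit:
{"op": "step_arm", "data": {
  "targets": "0.1 1.2 0 0 0 0 1;0.1 1.2 0 0 0 0 1;0.1 1.2 0 0 0 0 1;0.1 1.2 0 0 0 0 1;0.1 1.2 0 0 0 0 1"
}}

```text
t: 10.35
eef_pos: [515.8, 125.3, 7.8]
tool_rot: [-3.141, 0.0, 1.49]
ft_force: [-0.0, -1.6, 2.7]
width: 0.5
finger_force: 1.2
```

Emit:
{"op": "step_arm", "data": {
  "targets": "0.1 1.2 0 0 0 0 1;0.1 1.2 0 0 0 0 1;0.1 1.2 0 0 0 0 1;0.1 0.8 0 0 0 0 1;0 0.4 0 0 0 0 1"
}}

```text
t: 10.85
eef_pos: [519.8, 173.7, 7.7]
tool_rot: [3.142, -0.0, 1.491]
ft_force: [-0.0, -1.3, 1.5]
width: 0.3
finger_force: 1.0
```

Emit:
{"op": "step_arm", "data": {
  "targets": "0 0 0 0 0 0 1;-0.1 -1 0 0 0 0 1;-0.1 -2 0 0 0 0 1;-0.1 -2 2 0 0 0 1;0 -1 4 0 0 0 1"
}}

```text
t: 11.35
eef_pos: [514.2, 108.7, 66.5]
tool_rot: [-3.136, 0.003, 1.487]
ft_force: [0.2, 0.0, 0.5]
width: 0.4
finger_force: 0.0
```

Emit:
{"op": "step_arm", "data": {
  "targets": "-1.2 -4 3 0 0 0 1;-1.2 -4 0 0 0 0 1;-1.2 -4 0 0 0 0 1;-1.2 -4 0 0 0 0 1;-1.2 -4 0 0 0 0 1"
}}

```text
t: 11.85
eef_pos: [455.8, -88.7, 97.1]
tool_rot: [3.141, -0.001, 1.489]
ft_force: [1.3, -0.9, 0.1]
width: 0.9
finger_force: 0.0
```

Run:
```python
from h import *
s=manip.sense(); print(s['eef_pos'],s['ft_force']); im=rings()
```

```text
[455.75218045 -88.70359831  97.13320154] [ 1.27756001 -0.87926688  0.05681515]
[241  98  30  36 694] [773. -12.  15.]
[151 183  18  17 164] [601. 207.  15.]
[152 218  18  18 165] [521. 204.  15.]
[311 265  12  15  80] [ 412. -142.   15.]
```

Ring 2 is at (521,204), inside. For ring 3 I turn slightly (yaw 1.44) so the push direction (0.13, 0.99) clears the side wall.

Emit:
{"op": "step_arm", "data": {
  "targets": "-1.2 -2.5 0 0 0 -0.025 1;-1.2 -2.5 0 0 0 -0.025 1;-1.2 -2.5 0 0 0 0 1;-1.1 -2.5 0 0 0 0 1;0 0 -2.5 0 0 0 1"
}}

```text
t: 12.4
eef_pos: [409.9, -190.8, 73.8]
tool_rot: [3.136, 0.001, 1.433]
ft_force: [1.5, 0.4, -0.9]
width: 0.4
finger_force: 0.0
```

Emit:
{"op": "step_arm", "data": {
  "targets": "0 0 -2.5 0 0 0 1;0 0 -2 0 0 0 1;0 0 -1.4 0 0 0 1;0 0 -0.5 0 0 0 1;0 0 0 0 0 0 1"
}}

```text
t: 12.9
eef_pos: [409.3, -186.9, 7.7]
tool_rot: [-3.14, -0.0, 1.439]
ft_force: [-0.1, -1.2, -0.4]
width: 0.3
finger_force: 0.0
```

Emit:
{"op": "step_arm", "data": {
  "targets": "0.1 0.8 0 0 0 0 1;0.15 1.2 0 0 0 0 1;0.16 1.2 0 0 0 0 1;0.16 1.2 0 0 0 0 1;0.16 1.2 0 0 0 0 1"
}}

```text
t: 13.4
eef_pos: [417.9, -129.3, 8.3]
tool_rot: [3.141, 0.0, 1.441]
ft_force: [0.1, -1.6, 1.1]
width: 0.3
finger_force: 0.9
```

Emit:
{"op": "step_arm", "data": {
  "targets": "0.16 1.2 0 0 0 0 1;0.16 1.2 0 0 0 0 1;0.16 1.2 0 0 0 0 1;0.16 1.2 0 0 0 0 1;0.16 1.2 0 0 0 0 1"
}}

```text
t: 13.9
eef_pos: [425.5, -69.6, 8.0]
tool_rot: [-3.141, 0.0, 1.44]
ft_force: [-0.3, -2.4, 1.6]
width: 0.3
finger_force: 0.9
```

Emit:
{"op": "step_arm", "data": {
  "targets": "0.16 1.2 0 0 0 0 1;0.16 1.2 0 0 0 0 1;0.16 1.2 0 0 0 0 1;0.16 1.2 0 0 0 0 1;0.16 1.2 0 0 0 0 1"
}}

```text
t: 14.4
eef_pos: [433.5, -9.5, 8.0]
tool_rot: [-3.141, -0.0, 1.44]
ft_force: [-0.3, -1.8, 1.2]
width: 0.5
finger_force: 0.8
```

Emit:
{"op": "step_arm", "data": {
  "targets": "0.16 1.2 0 0 0 0 1;0.16 1.2 0 0 0 0 1;0.16 1.2 0 0 0 0 1;0.16 1.2 0 0 0 0 1;0.16 1.2 0 0 0 0 1"
}}

```text
t: 14.9
eef_pos: [441.5, 50.5, 8.0]
tool_rot: [-3.141, 0.0, 1.44]
ft_force: [-0.4, -2.1, 1.0]
width: 0.5
finger_force: 0.8
```

Emit:
{"op": "step_arm", "data": {
  "targets": "0.16 1.2 0 0 0 0 1;0.16 1.2 0 0 0 0 1;0.16 1.2 0 0 0 0 1;0.16 1.2 0 0 0 0 1;0.16 1.2 0 0 0 0 1"
}}

```text
t: 15.4
eef_pos: [449.5, 110.5, 8.0]
tool_rot: [-3.142, 0.0, 1.44]
ft_force: [-0.4, -1.7, 1.6]
width: 0.5
finger_force: 0.8
```

Emit:
{"op": "step_arm", "data": {
  "targets": "0.16 1.2 0 0 0 0 1;0.16 1.2 0 0 0 0 1;0.16 1.2 0 0 0 0 1;0.16 1.2 0 0 0 0 1;0.1 0.8 0 0 0 0 1"
}}

```text
t: 15.9
eef_pos: [457.0, 166.9, 8.0]
tool_rot: [3.142, -0.0, 1.441]
ft_force: [0.1, -1.3, 1.1]
width: 0.3
finger_force: 0.9
```

Emit:
{"op": "step_arm", "data": {
  "targets": "0 0.4 0 0 0 0 1;-0.1 -1 0 0 0 0 1;-0.2 -2 0 0 0 0 1;-0.2 -2 2 0 0 0 1;0 -1 4 0 0 0 1"
}}

```text
t: 16.4
eef_pos: [449.2, 106.0, 66.9]
tool_rot: [-3.137, 0.004, 1.437]
ft_force: [1.1, 0.8, 0.2]
width: 0.6
finger_force: 0.0
```

Emit:
{"op": "step_arm", "data": {
  "targets": "0 -2 4 0 0 0 1;0 -4 4 0 0 0 1;0 -4 2 0 0 0 1;0 -4 0 0 0 0 1;0 -4 0 0 0 0 1"
}}

```text
t: 16.9
eef_pos: [451.4, -67.8, 164.0]
tool_rot: [3.14, -0.002, 1.439]
ft_force: [1.3, 0.9, -0.6]
width: 0.4
finger_force: 0.0
```

Emit:
{"op": "step_arm", "data": {
  "targets": "0.5 -4 0 0 0 0 1;0.5 -3 0 0 0 0 1;0 0 0 0 0 0 1;0 0 0 0 0 0 1;0 0 0 0 0 0 1"
}}

```text
t: 17.4
eef_pos: [461.2, -135.0, 163.0]
tool_rot: [-3.141, -0.001, 1.441]
ft_force: [0.9, -0.2, 0.0]
width: 0.7
finger_force: 0.0
```

Run:
```python
from h import *
s=manip.sense(); print(s['eef_pos'],s['ft_force']); im=rings()
im2=eyes.capture('side'); cv2.imwrite('pics/s3.png',np.hstack([cv2.resize(im[90:310,90:430,::-1],(400,260)),cv2.resize(im2[:,:,::-1],(400,300))[40:300]]))
```

```text
[ 461.23094837 -134.9554641   163.00596309] [ 0.87911799 -0.20733894  0.00833134]
[241  98  30  36 691] [773. -12.  15.]
[151 183  18  17 163] [601. 207.  15.]
[152 219  18  17 165] [520. 204.  15.]
[153 246  18  17 159] [459. 201.  15.]
```

View pics/s3.png

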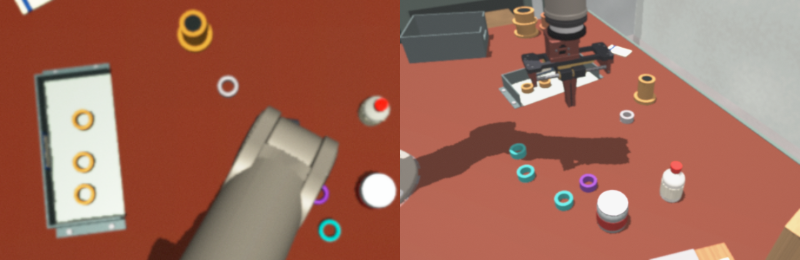

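The final picture shows all three bronze rings flat and wholly inside the bay at left-half (83,119), (84,161) and (85,194). The steel ring, bush, tin, bottle and coloured rings are unmoved, and the arm is clear.

```bash
python3 -c "
from h import *
print(workorder.close_job())"
```

```text
the job is handed in; nothing more can be done
None
```

All three bronze rings lie flat and wholly inside the bay, nothing else was moved, and the job was handed in at about 17.5 s of the 72 s allowed; no verdict was returned.

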